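# Feel for the blind spacer's deep hole and hold it hole-up

### The arm

A 6-joint arm with a two-finger parallel gripper is mounted at the origin on a cart in front of the work surface, level with it; the furniture and walls round the work are solid. World frame = base frame: x ahead of the robot, y to its left, z up, the work surface at z = 0. Lengths are in mm, angles in rad, forces in N, time in s.
With the tool pointing down it reaches from about 400 to 925 mm from the base axis. Payload 12.5 kg.
Tool frame: the origin (TCP) lies on the mounting face of the last link; the fingertips stand 190 mm ahead of it and the grasp point (between the pads) lies 171 mm ahead of it; z points along the fingers, y is the line along which they close (so a half turn about z gives the same grasp; the last joint's range is limited). The gripper opens to 95 mm and grips with 3 to 60 N. Pads are 20 mm wide; open, the fingers measure 119 mm over their backs; the gripper's body (75 mm by 180 mm) begins 59 mm behind the grasp point.
Start: joints at [-1.299, 0.491, 1.559, -0, 1.092, -0.106], TCP at [230.567, -580.916, 404.761] pointing down, gripper open.
Joint ranges: [-3.1, 3.1], [-0.84, 2.19], [0.05, 2.79], [-1.13, 4.28], [0.06, 2.93], [-2.69, 2.69]. Speed limits (rad/s): [2.22, 2.22, 2.79, 3.14, 3.14, 3.14].

### API

Orientations are given as [roll, pitch, yaw] about the fixed x, y, z axes, in that order (R = Rz(yaw) Ry(pitch) Rx(roll)).
In Python, from cell import * gives the robot as it stands.
- The arm moves only by the tool arm_command, never from a script. Its argument "rows" is a list that holds one entry, the list of rows, each a list of 7 numbers: the shift along the tool's x, y, z normalised to -1 to 1, where 1 is 0.15 m, then the turn, a rotation vector about the tool's x, y, z normalised to -1 to 1, where 1 is 360 degrees, then the opening, from -1 (shut) to 1 (fully open). A call has 1 to 10 rows; each row is the pose to reach, as a shift and turn from the pose commanded when the call began, along the tool's axes at that moment, turning the shorter way round; what a row does not reach only later rows make up. A row lasts 1/12 s, in which the tool goes at most 41.7 mm and 7.16 degrees, less where a joint would pass 70% of its speed; a pose out of reach is approached as far as the arm can. A call with a number of a shift or a turn outside -1 to 1 is refused whole. A call with a gripper value outside its range is refused whole. The fingers move at their own pace and stop on an object; the grip force is fixed at half the most. Time passes only in rows, so rows that repeat a pose let the fingers close. It gives the time, the measured TCP pose, the force, the opening and the grip force at its end, in the units of the state.
- state(): the state, without advancing time (a new reading comes with each control period).
- read_camera(name): name is "scene" or "top" or "wrist"; returns (picture, depth): 420x560x3 uint8, red, green, blue; 420x560 float32, mm along the optical axis (not along the pixel's ray), 0 where there is no reading.
- get_calibration(name): a dict with "camera_matrix" (3x3 intrinsics, pixels), "position" and "orientation" of the camera in the world; the wrist camera has in their place "hand_eye" (4x4, takes a point from camera to tool coordinates, whose origin is the TCP and whose axes are the flange's). Camera axes: x right, y up, looking along -z (the intrinsics and any distortion apply to the point x, -y, -z); pixel columns grow to the right and rows downward; lengths in mm; the calibration is good to about 2 mm. A picture is of the moment at which its call begins: read the wrist's pose just before it. get_calibration takes no time and is no camera call.
- job_done(): hands the job in; it is judged then, once.
The state is a dict: "t": time; "joints": joint angles; "qvel": joint speeds; "tau": joint torques, N m; "eef_pos": TCP position; "tcp_rot": TCP orientation; "ft_force": force on the tool from outside, world axes, zero at the start; "moment": the same for the moment, N m; "opening": opening from 0.0 (shut) to 1.0 (fully open); "grip_force": force on a finger pad.
Only numpy, scipy, OpenCV 4.12 (cv2) and the standard library are available. Lean on these libraries where they do the work, as an engineer would, in place of code of your own. Each camera call takes 0.05 s, during which the arm holds its last target. There are 200 camera calls.

### The job

The square aluminium spacer lying on the bench has an identical-looking hole in both ends, one shallow and one deep: find the deep one by feel, by pushing the spacer's ends onto the pins of the feeler stand until one end goes fully home against the stand's collar. Then turn the spacer so that its deep hole faces straight up and finish while holding it still in the gripper like that, more than 15 cm above the bench and clear of the stand, ready for a colleague to drop a pin in. Leave the ring mould, stopwatch and tape roll where they are.

Things in the scene. Friction and masses are not known exactly. Their poses are not given: they have to be found in the camera images.
- spacer: loose plain aluminium block, 44 x 44 mm in section, 60 mm long along its y axis, 240 to 390 g, lying on its side, z up. Origin: centre of its underside as it lies. A 16 mm bore runs along y through spacer_mid, blocked inside: 41 mm deep from one end, 8 to 9 mm from the other. Whether the deep end is +y or -y changes from start to start and cannot be told from this pose.
- spacer_mid (a point): the middle of the spacer, on the bore's axis, 22 mm above the underside, 30 mm from either end; axes as the spacer's
- feeler_stand: fixed stand; origin: centre of its underside. Grey base 80 (x) x 70 (y) x 12 mm; steel post 30 x 30 mm, its top 92 mm above the bench; two level round-ended steel pins, 8 mm thick, stick out of the post along +y and -y, 75 mm above the bench. At each pin's root is a collar, 26 mm in diameter, its face 18 mm from the post's centre; the pin reaches 30 mm beyond it.
- pin_left (a point): tip of the pin that points along the stand's +y, 48 mm from the stand's centre, 75 mm above the bench. Pushed on a pin, the spacer's deep end goes on until it meets the collar (spacer's middle 48 mm from the post's centre); the shallow end stops 21 to 22 mm short of the collar (about 69 mm).
- pin_right (a point): tip of the pin that points along the stand's -y, 48 mm from the stand's centre, 75 mm above the bench. Room round the stand: the bench's front edge is at x = 0.42; tall fixed boxes (up to about 0.36 m) stand behind, their fronts at about x = 0.57, so keep the hand and wrist forward of that
- ring_mould: bystander: grey steel ring mould, 75 mm in diameter, 40 mm high; origin at the centre of its underside
- stopwatch: bystander: black stopwatch lying flat, 65 x 58 x 15 mm; origin at the centre of its underside
- tape_roll: bystander: roll of brown tape lying flat, 67 mm in diameter, 24 mm high; origin at the centre of its underside

How it is judged (in metres and radians):
On the way:
1. the spacer's deep hole has gone fully home on one of the stand's pins ((distance between spacer_mid and pin_left below 0.01 m or distance between spacer_mid and pin_right below 0.01 m)), for 0.1 s.
At the end, for the whole second after the job is handed in: The spacer is gripped (over 2 N), its bore within 0.25 rad of vertical, deep hole on top, its middle over 0.15 m above the bench, clear of the stand, still (under 0.03 m/s, 0.3 rad/s). (The blank is a hidden insert that blocks the bore behind the shallow end; it is not reported.) (((y of blank in the frame of spacer below -0.008 m and angle between spacer's own y axis and vertical below 0.25 rad) or (y of blank in the frame of spacer above 0.008 m and angle between spacer's own y axis and vertical above 2.8916 rad)) and height (world z) of spacer_mid above 0.15 m and contact force between spacer and the fingers above 2 N and contact force between spacer and feeler_stand below 0.1 N and linear speed of spacer below 0.03 m/s and angular speed of spacer below 0.3 rad/s); the arm keeps its last pose, push and grip.
It fails at once if the ring mould is shifted by more than 2 cm (distance of ring_mould from where it was at the start of the episode above 0.02 m).
It fails at once if the stopwatch is shifted by more than 2 cm (distance of stopwatch from where it was at the start of the episode above 0.02 m).
It fails at once if the tape roll is shifted by more than 2 cm (distance of tape_roll from where it was at the start of the episode above 0.02 m).
It also fails if it takes over 64 s, if anything falls off the work surface, if the arm or the gripper's body presses on something with over 40 N, if the wrist force passes 120 N, or if a joint passes its speed limit or range.

## Working session

There is one attempt and no reset: what is moved stays moved. The work goes in short steps, Python scripts to look and compute and a tool call to move; the robot and the scene stay as the last step left them, time stands still between calls to the robot, and variables do not carry over. Pictures are saved under pics/ and viewed, at most 10 in all, crops included, and the job is handed in when it is done.

Besides the shell and the picture viewer there is one more tool, called after ">>>" as name([rows], argument=value, ...), one row to a line, values as JSON. arm_command: Moves the arm, as the interface text tells. Its arguments: {"type":"object","properties":{"rows":{"type":"array","items":{"type":"array","items":{"type":"array","items":{"type":"number","minimum":-1,"maximum":1}}}}},"required":["rows"]}

```bash
mkdir -p pics; ls; python3 - <<'E'
from cell import *
import cv2, numpy as np
print(state())
for n in ["top","scene"]:
    p,d=read_camera(n); cv2.imwrite(f"pics/{n}0.png",p[:,:,::-1]); np.save(f"{n}0.npy",d); print(n,get_calibration(n))
print(get_calibration("wrist"))
E
```

```text
pics
{'t': 0.0, 'joints': array([-1.29858131e+00,  4.91559716e-01,  1.55942768e+00, -9.49754836e-06,
        1.09172496e+00, -1.05602657e-01]), 'qvel': array([ 0.00046911, -0.00021502, -0.00062071, -0.00125019,  0.00135414,
       -0.00094824]), 'tau': array([ 5.52676120e-04, -6.12654805e+01, -2.58188617e+01,  6.92570116e-02,
        4.82027710e-02, -9.38923426e-05]), 'eef_pos': array([ 230.56934717, -580.88494179,  404.16903767]), 'tcp_rot': array([-3.14047830e+00, -1.09647352e-04,  3.77821991e-01]), 'ft_force': array([ 0.47786989, -0.21422308, -0.25736195]), 'moment': array([-0.00095058,  0.04851053, -0.00079704]), 'grip_force': 0.0, 'opening': 0.996951541942339}
top {'camera_matrix': array([[441.85466756,   0.        , 281.20044099],
       [  0.        , 441.85466756, 209.93329868],
       [  0.        ,   0.        ,   1.        ]]), 'position': array([ 419.82044627,   -7.60587904, 1453.96086715]), 'orientation': array([ 0.06243439,  0.01242548, -1.55749267])}
scene {'camera_matrix': array([[507.53268811,   0.        , 282.03397143],
       [  0.        , 507.53268811, 209.54510215],
       [  0.        ,   0.        ,   1.        ]]), 'position': array([ -539.6982814 , -1122.95699344,   910.95204084]), 'orientation': array([ 1.06035165, -0.00795201, -0.74096383])}
{'camera_matrix': array([[373.50775466,   0.        , 280.86413373],
       [  0.        , 373.50775466, 212.12150921],
       [  0.        ,   0.        ,   1.        ]]), 'hand_eye': array([[ 1.36586415e-04,  9.65548633e-01,  2.60222634e-01,
         7.22381306e+01],
       [ 9.99999847e-01,  7.38534670e-06, -5.52285953e-04,
        -1.30946445e+00],
       [-5.35180781e-04,  2.60222669e-01, -9.65548485e-01,
         1.94908275e+01],
       [ 0.00000000e+00,  0.00000000e+00,  0.00000000e+00,
         1.00000000e+00]])}
```

View pics/top0.png

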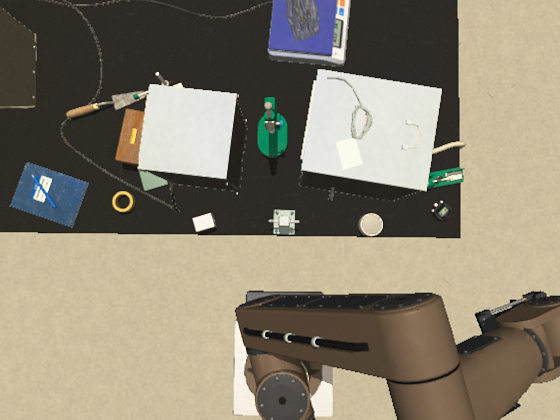

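View pics/scene0.png

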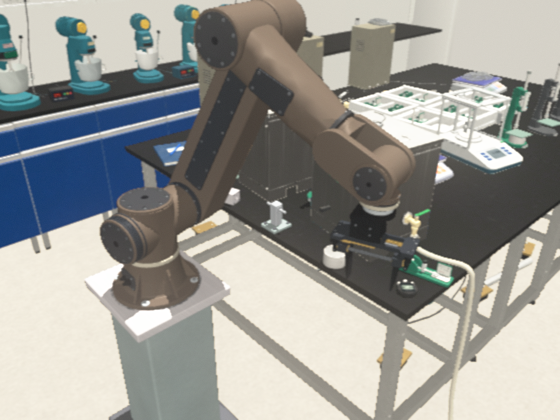

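The top view shows the spacer at about (204,223), the stand at (284,222), the ring at (371,224), the tape at (123,201) and the stopwatch at (441,211). I'll enlarge the crop to measure.

```bash
cat > h.py <<'E'
from cell import *
import cv2, numpy as np
from scipy.spatial.transform import Rotation as R
def w(cam,u,v,z):
    c=get_calibration(cam);K=c["camera_matrix"]
    r=R.from_euler("xyz",c["orientation"]).apply([(u-K[0,2])/K[0,0],-(v-K[1,2])/K[1,1],-1])
    p=c["position"]; return p+r*(z-p[2])/r[2]
def tool():
    s=state(); return np.array(s["eef_pos"]),R.from_euler("xyz",s["tcp_rot"])
def ww(u,v,z,T):  # wrist
    c=get_calibration("wrist");K=c["camera_matrix"];H=c["hand_eye"];p,r=T
    d=r.apply(H[:3,:3]@[(u-K[0,2])/K[0,0],-(v-K[1,2])/K[1,1],-1]); o=p+r.apply(H[:3,3])
    return o+d*(z-o[2])/d[2]
def plan(pos,rot):  # shift/turn from current measured pose
    p,r=tool(); return np.round(r.inv().apply(np.array(pos)-p)/150,4),np.round((r.inv()*rot).as_rotvec()/(2*np.pi),4)
E
python3 - <<'E'
from h import *
p=cv2.imread("pics/top0.png"); c=p[195:245,180:310]; cv2.imwrite("pics/c.png",cv2.resize(c,None,fx=6,fy=6,interpolation=cv2.INTER_CUBIC))
for n,u,v,z in [("sp",204,223,44),("st",284,222,92),("ring",371,224,40),("tape",123,201,24),("sw",441,211,15),("edge",240,235,0)]: print(n,w("top",u,v,z).round())
E
```

```text
sp [463. 257.  44.]
st [468.   1.  92.]
ring [ 467. -276.   40.]
tape [532. 528.  24.]
sw [ 513. -508.   15.]
edge [426. 146.   0.]
```

View pics/c.png

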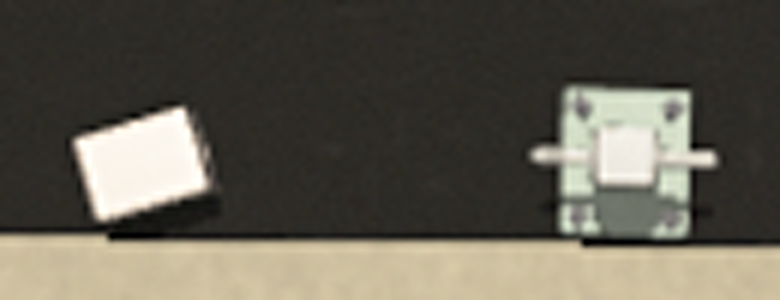

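The crop shows the spacer's top corners at about (72,140), (185,107), (212,187) and (98,222). Stand pins run almost level, from (535,155) to (715,158).

```bash
python3 - <<'E'
from h import *
f=lambda u,v,z:w("top",180+u/6,195+v/6,z)
a,b,c,d=[f(u,v,44) for u,v in[(72,140),(185,107),(212,187),(98,222)]]
print("centre",(a+b+c+d)/4, "yaw of +y-ish bore",np.degrees(np.arctan2(*((a+d-b-c)[[1,0]]))), "sizes",np.linalg.norm(a-b),np.linalg.norm(b-c))
print("pinL",f(535,155,75),"pinR",f(715,158,75),"post",f(627,156,92))
y=np.arctan2(*((a+d-b-c)[[1,0]])); ctr=(a+b+c+d)/4
print(plan([ctr[0],ctr[1],400],R.from_euler("xyz",[np.pi,0,y])))
E
```

```text
centre [464.90545938 258.71352085  44.        ] yaw of +y-ish bore 107.43430901935365 sizes 62.764566254661645 45.195105226542104
pinL [471.21840576  47.80739548  75.        ] pinR [470.85961542 -45.86429614  75.        ] post [ 4.70677733e+02 -1.79781685e-01  9.20000000e+01]
(array([ 3.517 , -4.6261,  0.0332]), array([-1.000e-04, -1.000e-04, -2.383e-01]))
```

>>> arm_command([
  [[1, -1, 0, 0, 0, 0, 1], [1, -1, 0, 0, 0, 0, 1], [1, -1, 0, 0, 0, 0, 1], [1, -1, 0, 0, 0, 0, 1], [1, -1, 0, 0, 0, 0, 1], [1, -1, 0, 0, 0, 0, 1]],
])

```text
t: 0.6
eef_pos: [315.9, -381.3, 404.7]
tcp_rot: [-3.139, -0.0, 0.381]
ft_force: [-0.8, -1.1, 0.2]
opening: 1.001
grip_force: 0.0
```

>>> arm_command([
  [[0.95, -1, 0, 0, 0, 0, 1], [0.95, -1, 0, 0, 0, 0, 1], [0.95, -1, 0, 0, 0, 0, 1], [0.95, -1, 0, 0, 0, 0, 1], [0.95, -1, 0, 0, 0, 0, 1], [0.95, -1, 0, 0, 0, 0, 1]],
])

```text
t: 1.1
eef_pos: [393.0, -189.3, 404.8]
tcp_rot: [-3.141, -0.0, 0.383]
ft_force: [0.5, -0.9, -0.0]
opening: 1.001
grip_force: 0.0
```

>>> arm_command([
  [[0.95, -1, 0, 0, 0, -0.19, 1], [0.95, -1, 0, 0, 0, -0.19, 1], [0.95, -1, 0, 0, 0, -0.19, 1], [0.95, -1, 0, 0, 0, -0.19, 1], [0.95, -1, 0, 0, 0, -0.19, 1], [0.95, -1, 0, 0, 0, -0.19, 1], [0.95, -1, 0, 0, 0, -0.19, 1], [0.95, -1, 0, 0, 0, -0.19, 1], [0.95, -1, 0, 0, 0, -0.19, 1], [0.95, -1, 0, 0, 0, -0.19, 1]],
])

```text
t: 1.93
eef_pos: [469.1, -2.4, 404.5]
tcp_rot: [-3.141, 0.0, 1.579]
ft_force: [-0.1, 0.3, -0.5]
opening: 1.0
grip_force: 0.0
```

```bash
python3 - <<'E'
from h import *
T=tool(); print(state()["t"],state()["joints"].round(3),T[0],T[1].as_euler("xyz"))
p,d=read_camera("wrist"); cv2.imwrite("pics/w1.png",p[:,:,::-1]); np.save("w1.npy",d)
E
```

```text
1.9333 [-0.146  0.27   1.927 -0.     0.945 -0.154] [469.05837555  -2.38385099 404.50059208] [-3.14114926e+00  1.18267090e-04  1.57879673e+00]
```

View pics/w1.png

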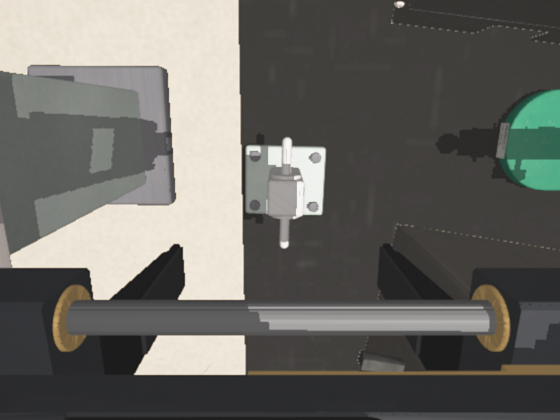

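The wrist view shows the stand with its pin tips at about (287,139) for +y and (284,246) for −y, and the base corners at (246,146), (325,148), (322,214) and (246,214).

```bash
python3 - <<'E'
from h import *
T=tool(); d=np.load("w1.npy")
for n,u,v,z in[("L",287,139,75),("R",284,246,75),("c1",246,146,12),("c2",325,148,12),("c3",322,214,12),("c4",246,214,12),("top",285,190,92)]: print(n,ww(u,v,z,T).round(1),d[v,u])
p=cv2.imread("pics/w1.png");cv2.imwrite("pics/w1c.png",cv2.resize(p[125:260,230:340],None,fx=4.4,fy=4.4,interpolation=cv2.INTER_CUBIC))
E
```

```text
L [472.2  49.7  75. ] 301.68558
R [470.9 -43.1  75. ] 323.7036
c1 [432.8  38.1  12. ] 368.61057
c2 [510.8  36.9  12. ] 380.4376
c3 [510.5 -30.7  12. ] 397.8873
c4 [431.8 -31.5  12. ] 399.39334
top [470.9  10.8  92. ] 297.77725
```

View pics/w1c.png

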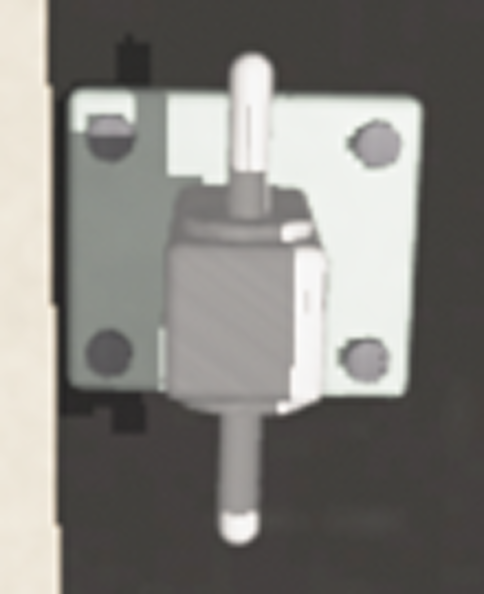

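>>> arm_command([
  [[1, 0, 0, 0, 0, 0, 1], [1, 0, 0, 0, 0, 0, 1], [1, 0, 0, 0, 0, 0, 1], [1, 0, 0, 0, 0, 0, 1], [1, 0, 0, 0, 0, 0, 1]],
])

```text
t: 2.4
eef_pos: [468.7, 151.0, 404.5]
tcp_rot: [3.142, -0.001, 1.573]
ft_force: [-0.5, -0.1, 0.0]
opening: 1.004
grip_force: 0.0
```

>>> arm_command([
  [[0.73, 0.03, 0, 0, 0, -0.047, 1], [0.73, 0.03, 0, 0, 0, -0.047, 1], [0.73, 0.03, 0, 0, 0, -0.047, 1], [0.73, 0.03, 0, 0, 0, -0.047, 1], [0.73, 0.03, 0, 0, 0, -0.047, 1], [0.73, 0.03, 0, 0, 0, -0.047, 1]],
])

```text
t: 2.9
eef_pos: [473.3, 256.5, 404.4]
tcp_rot: [-3.141, 0.0, 1.865]
ft_force: [0.4, 0.3, 0.7]
opening: 1.001
grip_force: 0.0
```

```bash
python3 - <<'E'
from h import *
T=tool(); print(state()["t"],T[0],T[1].as_euler("xyz"))
p,d=read_camera("wrist"); cv2.imwrite("pics/w2.png",p[:,:,::-1]); np.save("w2.npy",d)
E
```

```text
2.9 [473.32331043 256.48082512 404.39737641] [-3.14082571e+00  4.40728089e-04  1.86502841e+00]
```

View pics/w2.png

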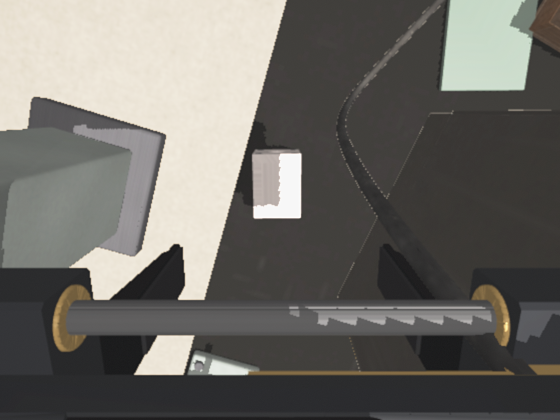

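The spacer's top face spans about (253,153) to (301,218) and is nicely aligned with the tool.

```bash
python3 - <<'E'
from h import *
T=tool()
c=[ww(u,v,44,T) for u,v in[(253,153),(300.5,153),(301,218),(253.5,218)]]
for x in c: print(x.round(1))
m=np.mean(c,0); b=c[0]+c[1]-c[2]-c[3]; y=np.arctan2(b[1],b[0]); print("mid",m,np.degrees(y),np.linalg.norm(b)/2,np.linalg.norm(c[0]-c[1]))
print(plan([m[0],m[1],171+25],R.from_euler("xyz",[np.pi,0,y])))
E
```

```text
[437.1 284.6  44. ]
[478.4 297.1  44. ]
[497.4 238.7  44. ]
[454.2 225.7  44. ]
mid [466.76683683 261.5093886   44.        ] 107.117922574801 61.325199702435185 43.08476345942678
(array([ 0.0473, -0.031 ,  1.3905]), array([-0.0001,  0.0001, -0.0008]))
```

>>> arm_command([
  [[0.047, -0.031, 0.3, 0, 0, 0, 1], [0.047, -0.031, 0.6, 0, 0, 0, 1], [0.047, -0.031, 0.8, 0, 0, 0, 1], [0.047, -0.031, 1, 0, 0, 0, 1], [0.047, -0.031, 1, 0, 0, 0, 1]],
])

```text
t: 3.37
eef_pos: [466.1, 261.0, 250.2]
tcp_rot: [-3.134, 0.001, 1.864]
ft_force: [-1.4, -0.5, -0.4]
opening: 0.996
grip_force: 0.0
```

>>> arm_command([
  [[0, 0, 0.15, 0, 0, 0, 1], [0, 0, 0.25, 0, 0, 0, 1], [0, 0, 0.33, 0, 0, 0, 1], [0, 0, 0.39, 0, 0, 0, 1], [0, 0, 0.39, 0, 0, 0, 1], [0, 0, 0.39, 0, 0, 0, 1]],
])

```text
t: 3.87
eef_pos: [467.1, 262.3, 197.1]
tcp_rot: [3.141, 0.0, 1.866]
ft_force: [0.6, 0.6, -0.3]
opening: 1.0
grip_force: 0.0
```

>>> arm_command([
  [[0, 0, 0, 0, 0, 0, -1], [0, 0, 0, 0, 0, 0, -1], [0, 0, 0, 0, 0, 0, -1], [0, 0, 0, 0, 0, 0, -1], [0, 0, 0, 0, 0, 0, -1], [0, 0, 0, 0, 0, 0, -1], [0, 0, 0, 0, 0, 0, -1], [0, 0, 0, 0, 0, 0, -1], [0, 0, 0, 0, 0, 0, -1], [0, 0, 0, 0, 0, 0, -1]],
])

```text
t: 4.7
eef_pos: [466.7, 262.7, 196.2]
tcp_rot: [-3.142, 0.0, 1.867]
ft_force: [0.5, -0.3, 0.6]
opening: 0.46
grip_force: 30.0
```

>>> arm_command([
  [[0, 0, -0.15, 0, 0, 0, -1], [0, 0, -0.35, 0, 0, 0, -1], [0, 0, -0.353, 0, 0, 0, -1], [0, 0, -0.353, 0, 0, 0, -1]],
])

```text
t: 5.03
eef_pos: [466.7, 262.7, 249.9]
tcp_rot: [3.139, -0.0, 1.867]
ft_force: [0.4, -0.3, -4.9]
opening: 0.462
grip_force: 30.0
```

```bash
python3 - <<'E'
from h import *
print(state()["eef_pos"],state()["ft_force"],plan([471.3,115,249],R.from_euler("xyz",[np.pi,0,np.pi/2])))
E
```

```text
[466.67617813 262.69224203 249.89299141] [ 0.42592124 -0.31036203 -4.87146727] (array([-0.9507, -0.2579,  0.0053]), array([ 0.0003, -0.0001,  0.0471]))
```

>>> arm_command([
  [[-0.95, -0.258, 0.005, 0, 0, 0.047, -1], [-0.95, -0.258, 0.005, 0, 0, 0.047, -1], [-0.95, -0.258, 0.005, 0, 0, 0.047, -1], [-0.95, -0.258, 0.005, 0, 0, 0.047, -1], [-0.95, -0.258, 0.005, 0, 0, 0.047, -1], [-0.95, -0.258, 0.005, 0, 0, 0.047, -1]],
])

```text
t: 5.53
eef_pos: [471.2, 114.0, 247.3]
tcp_rot: [-3.14, 0.0, 1.569]
ft_force: [0.4, 0.5, -3.9]
opening: 0.457
grip_force: 30.0
```

```bash
python3 - <<'E'
from h import *
T=tool(); print(T[0],T[1].as_euler("xyz"),plan([471.3,80,249],R.from_euler("xyz",[np.pi,0,np.pi/2])))
p,d=read_camera("wrist"); cv2.imwrite("pics/w3.png",p[:,:,::-1]) 
E
```

```text
[471.17745735 114.00592772 247.27614736] [-3.13961311e+00  2.50278032e-04  1.56897416e+00] (array([-0.2267,  0.0012, -0.0114]), array([-0.0003,  0.    , -0.0003]))
```

View pics/w3.png

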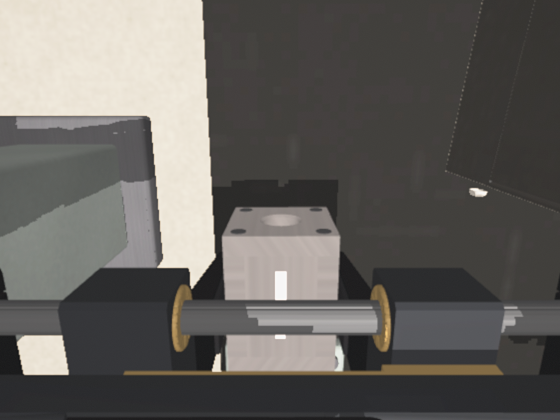

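The spacer sits centred in the grip, with its bore visible at (281,220). Next, approach the pin.

>>> arm_command([
  [[-0.1, 0.006, -0.01, 0, 0, 0, -1], [-0.14, 0.008, -0.011, 0, 0, 0, -1], [-0.17, 0.008, -0.011, 0, 0, 0, -1], [-0.2, 0.008, -0.011, 0, 0, 0, -1], [-0.23, 0.008, -0.011, 0, 0, 0, -1], [-0.25, 0.008, -0.011, 0, 0, 0, -1], [-0.25, 0.008, -0.011, 0, 0, 0, -1]],
])

```text
t: 6.17
eef_pos: [472.5, 77.3, 250.0]
tcp_rot: [3.142, 0.0, 1.571]
ft_force: [0.4, -0.5, -3.9]
opening: 0.459
grip_force: 30.0
```

>>> arm_command([
  [[-0.01, 0, 0, 0, 0, 0, -1], [-0.02, 0, 0, 0, 0, 0, -1], [-0.03, 0, 0, 0, 0, 0, -1], [-0.03, 0, 0, 0, 0, 0, -1]],
])

```text
t: 6.5
eef_pos: [472.5, 73.0, 250.1]
tcp_rot: [3.142, 0.0, 1.572]
ft_force: [-0.0, 0.6, -2.6]
opening: 0.459
grip_force: 30.0
```

>>> arm_command([
  [[-0.01, 0, 0, 0, 0, 0, -1], [-0.02, 0, 0, 0, 0, 0, -1], [-0.03, 0, 0, 0, 0, 0, -1], [-0.03, 0, 0, 0, 0, 0, -1]],
])

```text
t: 6.83
eef_pos: [472.5, 68.4, 250.1]
tcp_rot: [3.142, 0.0, 1.571]
ft_force: [0.3, 0.5, -3.4]
opening: 0.461
grip_force: 30.0
```

>>> arm_command([
  [[-0.01, 0, 0, 0, 0, 0, -1], [-0.02, 0, 0, 0, 0, 0, -1], [-0.02, 0, 0, 0, 0, 0, -1]],
])

```text
t: 7.08
eef_pos: [472.5, 65.4, 250.1]
tcp_rot: [-3.142, 0.0, 1.571]
ft_force: [0.0, 0.2, -4.2]
opening: 0.46
grip_force: 30.0
```

>>> arm_command([
  [[-0.01, 0, 0, 0, 0, 0, -1], [-0.02, 0, 0, 0, 0, 0, -1], [-0.03, 0, 0, 0, 0, 0, -1], [-0.03, 0, 0, 0, 0, 0, -1]],
])

```text
t: 7.42
eef_pos: [472.5, 60.8, 250.1]
tcp_rot: [3.142, 0.0, 1.571]
ft_force: [0.1, 0.4, -4.1]
opening: 0.467
grip_force: 30.0
```

>>> arm_command([
  [[-0.01, 0, 0, 0, 0, 0, -1], [-0.02, 0, 0, 0, 0, 0, -1], [-0.03, 0, 0, 0, 0, 0, -1], [-0.03, 0, 0, 0, 0, 0, -1]],
])

```text
t: 7.75
eef_pos: [472.5, 56.4, 250.1]
tcp_rot: [3.142, 0.0, 1.571]
ft_force: [-0.2, -0.5, -4.4]
opening: 0.459
grip_force: 30.0
```

No resistance well past the shallow stop, so the −y end looks deep. I'll push on to the collar.

>>> arm_command([
  [[-0.01, 0, 0, 0, 0, 0, -1], [-0.02, 0, 0, 0, 0, 0, -1], [-0.027, 0, 0, 0, 0, 0, -1], [-0.027, 0, 0, 0, 0, 0, -1]],
])

```text
t: 8.08
eef_pos: [472.5, 52.7, 250.1]
tcp_rot: [3.141, -0.001, 1.571]
ft_force: [0.4, 5.0, -3.5]
opening: 0.463
grip_force: 30.0
```

>>> arm_command([
  [[-0.007, 0, 0, 0, 0, 0, -1], [-0.013, 0, 0, 0, 0, 0, -1], [-0.013, 0, 0, 0, 0, 0, -1]],
])

```text
t: 8.33
eef_pos: [472.5, 52.0, 250.2]
tcp_rot: [3.141, -0.002, 1.57]
ft_force: [2.0, 25.4, -2.8]
opening: 0.46
grip_force: 30.0
```

Contact force of 25 N at the collar with the middle about 48 mm from the post, so this end is deep (−y, i.e. tool −x). Now back off and lift.

>>> arm_command([
  [[0.05, 0, 0, 0, 0, 0, -1], [0.15, 0, 0, 0, 0, 0, -1], [0.3, 0, 0, 0, 0, 0, -1], [0.5, 0, 0, 0, 0, 0, -1], [0.7, 0, 0, 0, 0, 0, -1], [0.9, -0.1, -0.1, 0, 0, 0, -1], [1, -0.2, -0.3, 0, 0, 0, -1], [1, -0.3, -0.5, 0, 0, 0, -1], [1, -0.3, -0.8, 0, 0, 0, -1], [1, -0.3, -1, 0, 0, 0, -1]],
])

```text
t: 9.17
eef_pos: [426.3, 201.0, 402.3]
tcp_rot: [3.142, 0.0, 1.573]
ft_force: [2.0, -0.3, -4.4]
opening: 0.46
grip_force: 30.0
```

>>> arm_command([
  [[0.3, 0, -0.5, 0, 0, 0, -1], [0.5, 0, -1, 0, 0, 0, -1], [0.5, 0, -1, 0, 0, 0, -1], [0.5, 0, -1, 0, 0, 0, -1], [0.5, 0, -1, 0, 0, 0, -1]],
])

```text
t: 9.58
eef_pos: [426.7, 277.4, 556.7]
tcp_rot: [3.132, -0.005, 1.573]
ft_force: [-0.5, -0.8, -3.6]
opening: 0.456
grip_force: 30.0
```

>>> arm_command([
  [[0, 0, 0, 0, -0.02, 0, -1], [0, 0, 0, 0, -0.04, 0, -1], [0, 0, 0, 0, -0.06, 0, -1], [0, 0, 0, 0, -0.08, 0, -1], [0, 0, 0, 0, -0.08, 0, -1]],
])

```text
t: 10.0
eef_pos: [427.3, 275.7, 548.8]
tcp_rot: [-3.14, 0.509, 1.573]
ft_force: [-0.5, 0.8, -4.3]
opening: 0.463
grip_force: 30.0
```

```bash
python3 - <<'E'
from h import *
s=state();r=tool()[1].as_matrix(); print(s["t"],s["joints"].round(3),s["eef_pos"]); print("tool z",r[:,2].round(3),"deep axis",-r[:,0].round(3))
E
```

```text
10.0 [ 0.512  0.242  1.586 -0.439  1.58   0.565] [427.34047872 275.71874246 548.81534737]
tool z [-0.001 -0.488 -0.873] deep axis [ 0.002 -0.873  0.488]
```

j4 heads for its lower limit this way; I'll go back to tool-down, rise, yaw so the deep end faces outward, then tilt forward.

>>> arm_command([
  [[0, 0, 0, 0, 0.02, 0, -1], [0, 0, -0.2, 0, 0.04, 0, -1], [0, 0, -0.4, 0, 0.06, 0, -1], [0, 0, -0.6, 0, 0.081, 0, -1], [0, 0, -0.8, 0, 0.081, 0, -1], [0, 0, -0.8, 0, 0.081, 0, -1]],
])

```text
t: 10.5
eef_pos: [426.7, 334.2, 659.4]
tcp_rot: [3.136, -0.015, 1.573]
ft_force: [0.8, 0.5, -2.7]
opening: 0.463
grip_force: 30.0
```

>>> arm_command([
  [[0, 0, 0, 0, 0, -0.14, -1], [0, 0, 0, 0, 0, -0.14, -1], [0, 0, 0, 0, 0, -0.14, -1], [0, 0, 0, 0, 0, -0.14, -1], [0, 0, 0, 0, 0, -0.14, -1], [0, 0, 0, 0, 0, -0.14, -1], [0, 0, 0, 0, 0, -0.14, -1], [0, 0, 0, 0, 0, -0.14, -1], [0, 0, 0, 0, 0, -0.14, -1]],
])

```text
t: 11.25
eef_pos: [427.5, 333.2, 654.2]
tcp_rot: [3.137, -0.005, 2.448]
ft_force: [1.0, 0.1, -3.6]
opening: 0.459
grip_force: 30.0
```

>>> arm_command([
  [[0, 0, 0, 0, 0, -0.14, -1], [0, 0, 0, 0, 0, -0.14, -1], [0, 0, 0, 0, 0, -0.14, -1], [0, 0, 0, 0, 0, -0.14, -1], [0, 0, 0, 0, 0, -0.14, -1], [0, 0, 0, 0, 0, -0.14, -1], [0, 0, 0, 0, 0, -0.14, -1], [0, 0, 0, 0, 0, -0.14, -1], [0, 0, 0, 0, 0, -0.14, -1]],
])

```text
t: 12.0
eef_pos: [427.3, 333.3, 654.8]
tcp_rot: [3.135, 0.001, -2.959]
ft_force: [1.5, -0.1, -4.8]
opening: 0.46
grip_force: 30.0
```

>>> arm_command([
  [[0, 0, -0.1, 0, -0.1, 0, -1], [0, 0, -0.2, 0, -0.1, 0, -1], [0, 0, -0.3, 0, -0.1, 0, -1], [0, 0, -0.5, 0, -0.1, 0, -1], [0, 0, -0.7, 0, -0.1, 0, -1], [0, 0, -0.7, 0, -0.1, 0, -1]],
])

```text
t: 12.5
eef_pos: [425.6, 331.8, 766.1]
tcp_rot: [3.125, 0.645, -2.967]
ft_force: [-1.0, 0.6, -2.8]
opening: 0.461
grip_force: 30.0
```

```bash
python3 - <<'E'
from h import *
s=state();r=tool()[1].as_matrix(); print(s["t"],s["joints"].round(3),s["eef_pos"]); print("tool z",r[:,2].round(3),"deep axis",-r[:,0].round(3))
E
```

```text
12.5 [ 0.573  0.14   1.196 -0.236  1.203 -1.162] [425.61647129 331.78656295 766.0805219 ]
tool z [ 0.589  0.121 -0.799] deep axis [0.787 0.139 0.602]
```

>>> arm_command([
  [[-0.1, 0, -0.15, 0, -0.03, 0, -1], [-0.2, 0, -0.3, 0, -0.06, 0, -1], [-0.3, 0, -0.4, 0, -0.08, 0, -1], [-0.36, 0, -0.48, 0, -0.1, 0, -1], [-0.36, 0, -0.48, 0, -0.12, 0, -1], [-0.36, 0, -0.48, 0, -0.147, 0, -1], [-0.36, 0, -0.48, 0, -0.147, 0, -1], [-0.36, 0, -0.48, 0, -0.147, 0, -1], [-0.36, 0, -0.48, 0, -0.147, 0, -1], [-0.36, 0, -0.48, 0, -0.147, 0, -1]],
])

```text
t: 13.33
eef_pos: [428.9, 332.5, 849.3]
tcp_rot: [2.73, 1.547, 2.919]
ft_force: [0.4, -0.0, -3.7]
opening: 0.46
grip_force: 30.0
```

```bash
python3 - <<'E'
from h import *
s=state();r=tool()[1].as_matrix(); print(s["t"],s["joints"].round(3),s["qvel"].round(3),s["eef_pos"]); print("tool z",r[:,2].round(3),"deep axis",-r[:,0].round(3))
E
```

```text
13.3333 [ 0.598  0.102  1.193 -0.973  0.502 -0.642] [ 0.001  0.    -0.017  0.021  0.008 -0.037] [428.90512    332.49304207 849.27985958]
tool z [ 0.982  0.187 -0.022] deep axis [ 0.023 -0.005  1.   ]
```

>>> arm_command([
  [[0, 0, 0, 0, 0, 0, -1], [0, 0, 0, 0, 0, 0, -1], [0, 0, 0, 0, 0, 0, -1], [0, 0, 0, 0, 0, 0, -1], [0, 0, 0, 0, 0, 0, -1], [0, 0, 0, 0, 0, 0, -1]],
])

```text
t: 13.83
eef_pos: [428.6, 332.5, 850.2]
tcp_rot: [2.803, 1.552, 2.992]
ft_force: [-0.6, 0.3, -3.7]
opening: 0.464
grip_force: 30.0
```

```bash
python3 - <<'E'
from h import *
s=state();print(s["grip_force"],s["qvel"].round(3))
p,d=read_camera("wrist"); cv2.imwrite("pics/w4.png",p[:,:,::-1])
E
```

```text
29.996598064899445 [-0.    -0.001 -0.    -0.002 -0.002  0.   ]
```

View pics/w4.png

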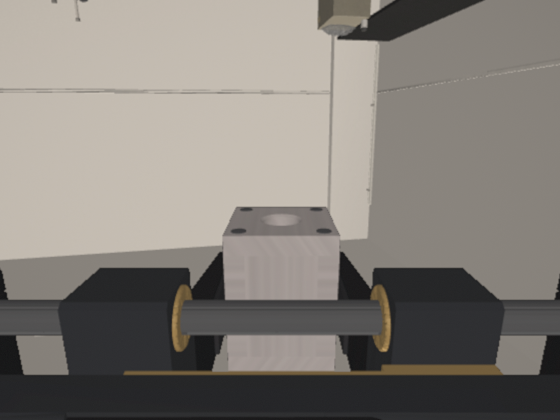

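The spacer is still square in the grip. The image is upside down: the visible hole at (281,220) is the tool +x, shallow end, which now faces down.

```bash
python3 -c "
from cell import *
print(job_done())"
```

```text
the job is handed in; nothing more can be done
None
```

I found the deep hole by pushing the spacer onto the stand's left pin until it met the collar. I handed the job in with the gripper holding the spacer still, deep hole straight up, about 0.85 m above the bench and clear of the stand; no verdict came back.

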